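Pack the tall gift tin

ROBOT

A 6-joint arm with a two-finger parallel gripper is mounted at the origin on the work surface. World frame = base frame: x ahead of the robot, y to its left, z up, the work surface at z = 0. Lengths are in m, angles in degrees, forces in N, time in s.
With the tool pointing down it reaches from about 0.25 to 0.725 m from the base axis. Payload 9.7 kg.
Tool frame: the origin (TCP) lies between the finger pads; the fingertips stand bot.tcp_to_tips ahead of it and the grasp point (between the pads) lies 2 mm behind it (bot.tcp_to_tips is the distance from the TCP to the fingertips, in m); z points along the fingers, y is the line along which they close (so a half turn about z gives the same grasp; the last joint's range is limited). The gripper opens to 85 mm and grips with 20 to 120 N. Pads are 22 mm wide; open, the fingers measure 114 mm over their backs; the gripper's body (76 mm by 85 mm) begins 54 mm behind the grasp point. The pads swing forward as they close: fully open they stand 13 mm farther back than shut.
Start: joints at [75.172, 4.979, 10.078, 95.1, 0, 90], TCP at [0.141, 0.532, 0.228] pointing down, gripper open.
Joint ranges: [-179.16, 179.16], [-48.56, 103.87], [-65.8, 70.77], [-126.05, 130.52], [-82.76, 87.17], [-180, 180]. Speed limits (degrees/s): [127.2, 127.2, 147.25, 180, 180, 180].

INTERFACE

Orientations are given as [roll, pitch, yaw] about the fixed x, y, z axes, in that order (R = Rz(yaw) Ry(pitch) Rx(roll)).
In Python, from workcell import sensors, camera, camera_params, bot gives the robot as it stands.
- The arm moves only by the tool apply_moves, never from a script. Its argument "motion" is a list of rows, each an object with "jaw": the opening, from -1 (shut) to 1 (fully open); "xyz": the shift along the tool's x, y, z in mm, a list of three; "twist": the turn about the tool's z in rad. A call has 1 to 5 rows; each row is the pose to reach, as a shift and turn from the pose commanded when the call began, along the tool's axes at that moment; what a row does not reach only later rows make up. A row lasts 1/8 s, in which the tool goes at most 62.5 mm and 10.7 degrees, less where a joint would pass 70% of its speed; a pose out of reach is approached as far as the arm can. A call with a gripper value outside its range is refused whole. The fingers move at their own pace and stop on an object; "grip_force" is the grip in N (left out, the last holds). Time passes only in rows, so rows that repeat a pose let the fingers close. It gives the time, the measured TCP pose, the force, the opening and the grip force at its end, in the units of the state.
- sensors.get_obs(): the state, without advancing time (a new reading comes with each control period).
- camera(name): name is "scene" or "top" or "wrist"; returns (picture, depth): 480x640x3 uint8, red, green, blue; 480x640 float32, m along the optical axis (not along the pixel's ray), 0 where there is no reading.
- camera_params(name): a dict with "mtx" (3x3 intrinsics, pixels), "k1" (the pictures are not rectified: a ray, as slopes to the right and down, at radius r is drawn at 1 + k1 r^2 times it, then the intrinsics apply), "rvec" (rotation vector, rad) and "tvec" (3), from world to camera coordinates, as OpenCV has them. Camera axes: x right, y down, z forward; pixel columns grow to the right and rows downward; lengths in m; the calibration is good to about 2 mm. A picture is of the moment at which its call begins: read the wrist's pose just before it. camera_params takes no time and is no camera call; for the wrist camera it gives the pose at the moment of the call.
- bot.job_done(): hands the job in; it is judged then, once.
The state is a dict: "time": time; "q": joint angles; "qd": joint speeds; "joint_efforts": joint torques, N m; "ee_pos": TCP position; "tcp_rot": TCP orientation; "wrist_force": force on the tool from outside, world axes, zero at the start; "torque": the same for the moment, N m; "opening": finger opening in m; "grasp_force": force on a finger pad.
Only numpy, scipy, OpenCV 4.12 (cv2) and the standard library are available. Lean on these libraries where they do the work, as an engineer would, in place of code of your own. Each camera call takes 0.05 s, during which the arm holds its last target. There are 200 camera calls.

TASK

Pack the tall tin for a customer: it stands on end in the open wooden gift case. Push it over with the fingertips so that it lies flat in the case, then push the case's lid fully shut. Only push: do not lift the tin, and leave the other goods on the counter alone.

Things in the scene. Friction and masses are not known exactly. Their poses are not given: they have to be found in the camera images.
- case: open wooden gift case fixed to the counter, outside 98 (x) x 241 (y) x 60 mm high without the lid; walls and floor 8 mm thick, so the inside is 82 x 225 mm and 52 mm deep. Origin: centre of its underside, on the counter; z up, y along its length; +x points to the hinged long side, which is the side nearer the robot
- lid (a joint): the case's flat wooden lid, rad: 0 = shut, about 1.57 = standing straight up, 1.95 = end stop, leaning back towards the robot. The hinge is stiff: the lid stays at any angle it is left at and must be pushed all the way down; that takes 3 N or less at its free edge
- lid_hinge (a point): middle of the hinge line of the lid: in the case frame at x = +49 mm, z = 60.5 mm; the hinge line runs along the case's y axis
- lid_edge (a point): middle of the free edge of the lid, on its outer face. The lid is 98 mm from hinge line to free edge, 241 mm long and 8 mm thick, with nothing standing out from it; its outer face lies 8 mm off the plane of the hinge line and is on top when shut
- tin: tall metal tin with a steel cap, 72 (x) x 45 (y) x 140 mm (z), 0.17 to 0.35 kg, standing upright on the case's floor in one of its two ends, square to the case within 3 degrees; its top is 148 mm above the counter. Origin: centre of its underside. It has room to lie down along the case towards the other end; pushed near its top it tips rather than slides. Lying, it is 45 mm high
- tin_center (a point): middle of the tall tin, 70 mm above the centre of its underside along its z axis
- mug: white ceramic mug, 76 mm across, 85 mm high, handle at +y; a bystander a hand's breadth off one end of the case. Origin: centre of its underside, z up
- small_tin: squat tin with a steel cap, 70 x 60 mm, 80 mm high; a bystander a hand's breadth off one end of the case. Origin: centre of its underside, z up
- coasters: square stack of coasters, 95 x 95 x 30 mm high; a bystander beyond the case. Origin: centre of its underside, z up
- sheep: little sheep figurine, about 75 x 36 mm, 55 mm high; a bystander beyond the case. Origin: centre of its underside, z up
- bell: ceramic hand bell, 72 mm across, 96 mm high with its wooden grip; a bystander to one side of the counter. Origin: centre of its underside, z up
- globe: glass globe on a round wooden foot, 72 mm across, 82 mm high; a bystander to one side of the counter. Origin: centre of its underside, z up
- jar: glass jam jar, 64 mm across, 90 mm high; a bystander to one side of the counter. Origin: centre of its underside, z up
- card: paper gift card, 55 x 36 mm, glued flat to the case's floor in the end where the tin does not stand; under 1 mm thick and of no hindrance: the tin may lie on it. Origin: its centre
Mind the look-alikes: they are no part of the job. What is shaped like the tin but turquoise or yellow is not meant.

How it is judged (in metres and radians):
On the way:
1. the tin lies flat in the case while the lid is still open (angle between tin's own z axis and vertical between 1.47 and 1.67 rad and z of tin_center in the frame of case below 0.037 m and x of tin_center in the frame of case between -0.03 and 0.03 m and y of tin_center in the frame of case between -0.08 and 0.08 m and value of joint lid above 0.5 rad), for 0.2 s.
At the end, for the whole second after the job is handed in: The tin lies flat on the floor of the case (its long axis within 6 degrees of level, its middle less than 37 mm above the counter), at rest, and the lid is shut to within 0.06 rad (6 mm at its free edge) (angle between tin's own z axis and vertical between 1.47 and 1.67 rad and z of tin_center in the frame of case below 0.037 m and x of tin_center in the frame of case between -0.03 and 0.03 m and y of tin_center in the frame of case between -0.08 and 0.08 m and value of joint lid below 0.06 rad and linear speed of tin below 0.02 m/s); the robot touches nothing.
It fails at once if the tin is lifted (its middle more than 105 mm above the counter; tipping alone raises it to 82 mm) (z of tin_center in the frame of case above 0.105 m).
It fails at once if the tin leaves the case (its middle more than 60 mm across or 140 mm along from the middle of the case) (x of tin_center in the frame of case above 0.06 m or x of tin_center in the frame of case below -0.06 m or y of tin_center in the frame of case above 0.14 m or y of tin_center in the frame of case below -0.14 m).
It fails at once if a bystander is pushed more than 25 mm or tipped by more than 0.4 rad (distance of any of mug, small_tin, coasters, sheep, bell, globe, jar from where it was at the start of the episode above 0.025 m or angle between any of mug, small_tin, coasters, sheep, bell, globe, jar's own z axis and vertical above 0.4 rad).
It also fails if it takes over 51 s, if anything falls off the work surface, if the arm or the gripper's body presses on something with over 40 N, if the wrist force passes 120 N, or if a joint passes its speed limit or range.

## Working session

There is one attempt and no reset: what is moved stays moved. The work goes in short steps, Python scripts to look and compute and a tool call to move; the robot and the scene stay as the last step left them, time stands still between calls to the robot, and variables do not carry over. Pictures are saved under pics/ and viewed, at most 10 in all, crops included, and the job is handed in when it is done.

Besides the shell and the picture viewer there is one more tool, called after ">>>" by a JSON object that holds its "api" and its "payload". apply_moves: Moves the arm, as the interface text tells. Its arguments: {"type":"object","properties":{"motion":{"type":"array","items":{"type":"object","properties":{"jaw":{"type":"number"},"xyz":{"type":"array","items":{"type":"number"}},"twist":{"type":"number"}}}},"grip_force":{"type":"number"}},"required":["motion"]}

```bash
mkdir -p pics; ls
cat > h.py <<'E'
import numpy as np, cv2
from workcell import sensors, camera, camera_params, bot
def cloud(name):
    p=camera_params(name); im,d=camera(name)
    v,u=np.mgrid[0:480,0:640]
    pts=np.stack([u,v],-1).reshape(-1,1,2).astype(np.float64)
    n=cv2.undistortPoints(pts,p['mtx'],np.array([p['k1'],0,0,0.])).reshape(480,640,2)
    c=np.dstack([n*d[...,None],d])
    R=cv2.Rodrigues(np.array(p['rvec'],float))[0]
    w=(c-np.array(p['tvec']).reshape(3))@R
    w[d==0]=np.nan
    return im,w
E
python3 - <<'E'
from h import *
for n in ['scene','top']:
    im,w=cloud(n); np.savez(n,im=im,w=w); cv2.imwrite(f'pics/{n}0.png',im[...,::-1])
s=sensors.get_obs(); print(s, bot.tcp_to_tips)
for n in ['scene','top']:
    p=camera_params(n); R=cv2.Rodrigues(np.array(p['rvec'],float))[0]; print(n,-R.T@np.array(p['tvec']).reshape(3))
E
```

```text
pics
{'time': 0.1, 'q': array([ 7.51714740e+01,  5.00721589e+00,  1.00380383e+01,  9.50984812e+01,
       -1.08166027e-03,  8.99983953e+01]), 'qd': array([ 0.07441138,  0.03113428,  0.09674461, -0.12501311, -0.06888564,
       -0.03390111]), 'joint_efforts': array([ 1.34632110e-04, -5.21562660e+01,  4.65652585e+01,  1.59261766e-02,
        2.77790429e-05, -6.95142077e-06]), 'ee_pos': array([0.14071174, 0.53147967, 0.22695243]), 'tcp_rot': array([-1.79932341e+02,  1.07976456e-03,  1.65173080e+02]), 'wrist_force': array([-0.62519407, -0.02721398,  0.20868985]), 'torque': array([ 0.05106827, -0.05256305, -0.03019913]), 'grasp_force': 0.0, 'opening': 0.08523860678027957} 0.017
scene [ 1.21737773 -0.55465683  0.87916204]
top [0.35540043 0.01697161 1.56128805]
```

View pics/scene0.png

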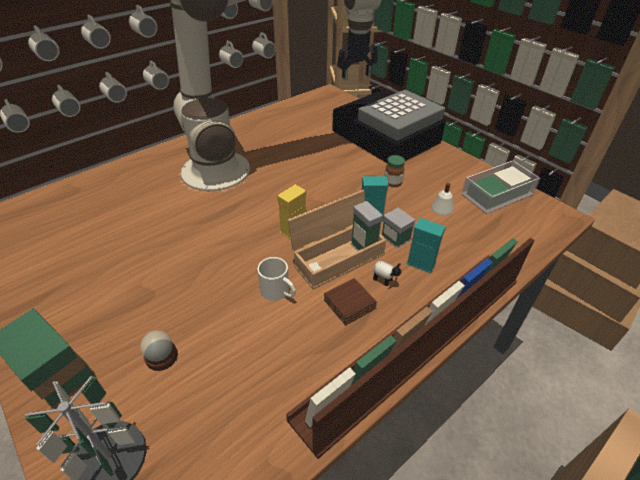

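View pics/top0.png

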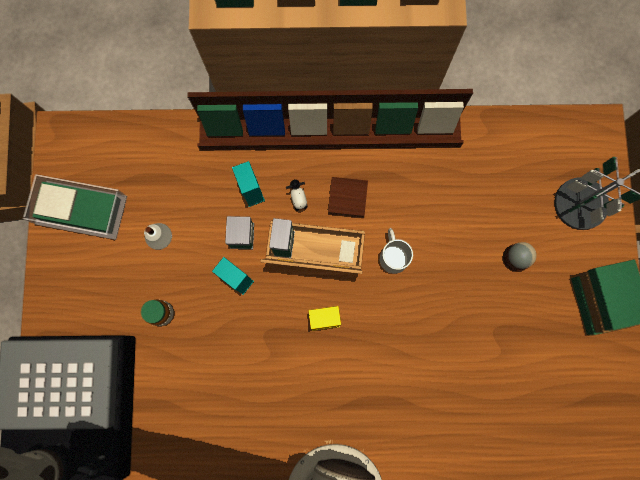

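The top view shows the case at about (313,250), with the tin's grey cap at (282,237) in its left (+y) end and the card at (347,250). The scene view shows the lid standing open on the robot side.

Possible mix-ups in the scene view:
- green tin in the case (367,228)
- squat small tin (398,227)
- turquoise tins (375,193) and (427,245)
- yellow tin (292,210)

I choose the green steel-capped one standing in the case, and will check it in a crop.

Run:
```python
from h import *
t=np.load('top.npz'); im,w=t['im'],t['w']; s=np.load('scene.npz')
cv2.imwrite('pics/crop.png',cv2.resize(np.ascontiguousarray(s['im'][160:310,260:460,::-1]),None,fx=3.5,fy=3.5,interpolation=cv2.INTER_CUBIC))
# tin top: both views
for nm,a in (('top',w),('scene',s['w'])):
    x,y,z=a[...,0],a[...,1],a[...,2]
    print(nm,a[237,282] if nm=='top' else a[210,367])
    reg=np.zeros(z.shape,bool)
    if nm=='top': reg[212:285,258:372]=1
    else: reg[180:290,280:395]=1
    for lo,hi in ((.138,.158),(.053,.068),(.075,.135),(.16,.2),(.0,.02)):
        m=reg&(z>lo)&(z<hi)
        p=np.c_[x[m],y[m]].astype(np.float32)
        if len(p)<10: continue
        n,l,st,ce=cv2.connectedComponentsWithStats(m.astype(np.uint8))
        for i in range(1,n):
            if st[i,4]>25:
                q=w[l==i] if nm=='top' else a[l==i]
                print(lo,st[i],q.mean(0).round(3),np.round(cv2.minAreaRect(q[:,:2].astype(np.float32)),3) if 0 else cv2.minAreaRect((q[:,:2]*1000).astype(np.float32)),q.max(0).round(3),q.min(0).round(3))
```

```text
top [0.61188937 0.11860429 0.15114477]
0.138 [269 218  23  32 580] [0.62  0.123 0.148] ((620.8046875, 123.63079071044922), (45.54513168334961, 72.98686218261719), 81.5285873413086) [0.66  0.15  0.157] [0.583 0.097 0.138]
0.138 [260 259  41   8 103] [0.551 0.124 0.154] ((550.9305419921875, 123.46490478515625), (93.22808837890625, 9.801856994628906), 83.10536193847656) [0.56  0.17  0.158] [0.542 0.077 0.141]
0.138 [300 264  63  10 183] [0.535 0.004 0.153] ((536.3937377929688, 3.6465606689453125), (145.92471313476562, 10.794999122619629), 82.73453521728516) [0.548 0.076 0.158] [ 0.523 -0.069  0.138]
0.053 [266 221  99  48 712] [0.604 0.031 0.06 ] ((608.9302978515625, 42.40045928955078), (240.83023071289062, 99.26081848144531), 82.6211166381836) [0.671 0.166 0.068] [ 0.547 -0.082  0.053]
0.075 [271 226  22  28 106] [0.602 0.115 0.1  ] ((608.47119140625, 109.68266296386719), (35.01663589477539, 78.74633026123047), 50.51292037963867) [0.65  0.148 0.135] [0.583 0.098 0.075]
0.0 [258 212  22  27 178] [0.68  0.173 0.003] ((671.68896484375, 165.2631378173828), (55.51969528198242, 69.4330673217
[... 3791 characters left out ...]
6.401123046875, 196.3155517578125), (279.2708435058594, 168.69248962402344), 50.72757339477539) [0.407 0.355 0.007] [0.194 0.099 0.   ]
0.0 [384 180  11  35 186] [0.502 0.363 0.004] ((508.2515869140625, 356.1494140625), (30.5975284576416, 163.27621459960938), 40.57488250732422) [0.55  0.417 0.02 ] [0.444 0.284 0.   ]
0.0 [ 280  228  115   62 1768] [0.637 0.025 0.004] ((595.72314453125, 41.29490661621094), (338.3858947753906, 240.8475799560547), 48.701255798339844) [0.781 0.224 0.02 ] [ 0.394 -0.117  0.   ]
0.0 [304 238  56  33 737] [0.585 0.033 0.01 ] ((586.867919921875, 34.32567596435547), (160.9845428466797, 49.476043701171875), 81.53889465332031) [0.622 0.117 0.02 ] [ 0.555 -0.044  0.003]
```

View pics/crop.png

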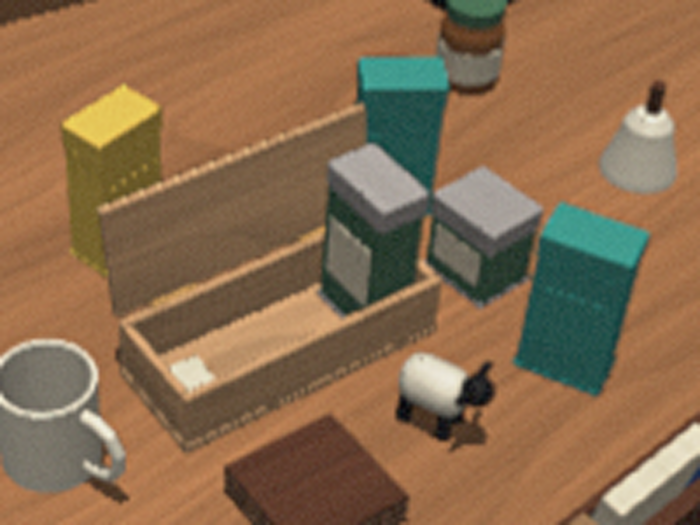

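The crop confirms the choice: the dark green, steel-capped tin stands in the +y end of the case, and the card lies at the other end. I put the case centre at about (0.6095, 0.042), with its length along u=(0.125, 0.992). The tin is at u=+82 mm. First I turn the tool square to the case and close the jaw.

>>> {"api": "apply_moves", "payload": {"motion": [{"jaw": -1, "xyz": [-56, -20, 0], "twist": -0.03}, {"jaw": -1, "xyz": [-112, -41, 0], "twist": -0.06}, {"jaw": -1, "xyz": [-168, -61, 0], "twist": -0.1}, {"jaw": -1, "xyz": [-224, -82, 0], "twist": -0.133}, {"jaw": -1, "xyz": [-280, -102, 0], "twist": -0.133}]}}

```text
time: 0.72
ee_pos: [0.3866, 0.36, 0.2274]
tcp_rot: [-180.0, -0.0, 172.8]
wrist_force: [0.3, 0.5, -0.6]
opening: 0.0003
grasp_force: 0.0
```

>>> {"api": "apply_moves", "payload": {"motion": [{"xyz": [-53, -27, 0]}, {"xyz": [-106, -54, 0]}, {"xyz": [-158, -82, 0]}, {"xyz": [-211, -110, 0]}, {"xyz": [-263, -137, 0]}]}}

```text
validation failed for argument at $.mo...
```

>>> {"api": "apply_moves", "payload": {"motion": [{"xyz": [0, 0, 40]}, {"xyz": [0, 0, 82]}, {"xyz": [0, 0, 82]}]}}

```text
validation failed for argument at $.mo...
```

Rows need every field.

>>> {"api": "apply_moves", "payload": {"motion": [{"jaw": -1, "twist": 0, "xyz": [-53, -27, 0]}, {"jaw": -1, "twist": 0, "xyz": [-106, -54, 0]}, {"jaw": -1, "twist": 0, "xyz": [-158, -82, 0]}, {"jaw": -1, "twist": 0, "xyz": [-211, -110, 0]}, {"jaw": -1, "twist": 0, "xyz": [-263, -137, 0]}]}}

```text
time: 1.35
ee_pos: [0.6305, 0.191, 0.2272]
tcp_rot: [-180.0, -0.0, 172.8]
wrist_force: [1.5, 0.7, 0.7]
opening: -0.0001
grasp_force: 0.0
```

>>> {"api": "apply_moves", "payload": {"motion": [{"jaw": -1, "twist": 0, "xyz": [0, 0, 40]}, {"jaw": -1, "twist": 0, "xyz": [0, 0, 82]}, {"jaw": -1, "twist": 0, "xyz": [0, 0, 82]}]}}

```text
time: 1.72
ee_pos: [0.6272, 0.1918, 0.1415]
tcp_rot: [-179.8, -0.4, 172.8]
wrist_force: [-0.4, -0.2, 0.8]
opening: -0.0
grasp_force: 0.0
```

>>> {"api": "apply_moves", "payload": {"motion": [{"jaw": -1, "twist": 0, "xyz": [0, -8, 0]}, {"jaw": -1, "twist": 0, "xyz": [0, -16, 0]}, {"jaw": -1, "twist": 0, "xyz": [0, -22, 0]}, {"jaw": -1, "twist": 0, "xyz": [0, -28, 0]}, {"jaw": -1, "twist": 0, "xyz": [0, -34, 0]}]}}

```text
time: 2.35
ee_pos: [0.6248, 0.1583, 0.1459]
tcp_rot: [180.0, 0.0, 172.8]
wrist_force: [-0.8, 0.2, -0.1]
opening: -0.0002
grasp_force: 0.0
```

>>> {"api": "apply_moves", "payload": {"motion": [{"jaw": -1, "twist": 0, "xyz": [0, -6, 0]}, {"jaw": -1, "twist": 0, "xyz": [0, -12, 0]}, {"jaw": -1, "twist": 0, "xyz": [0, -18, 0]}, {"jaw": -1, "twist": 0, "xyz": [0, -24, 0]}, {"jaw": -1, "twist": 0, "xyz": [0, -24, 0]}]}}

```text
time: 2.98
ee_pos: [0.6218, 0.1345, 0.1456]
tcp_rot: [180.0, 0.0, 172.8]
wrist_force: [0.5, 0.4, 0.5]
opening: -0.0
grasp_force: 0.0
```

Run:
```python
from h import *
im,w=cloud('scene'); cv2.imwrite('pics/s1.png',cv2.resize(np.ascontiguousarray(im[140:310,240:470,::-1]),None,fx=3,fy=3))
```

```text
(no output)
```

View pics/s1.png

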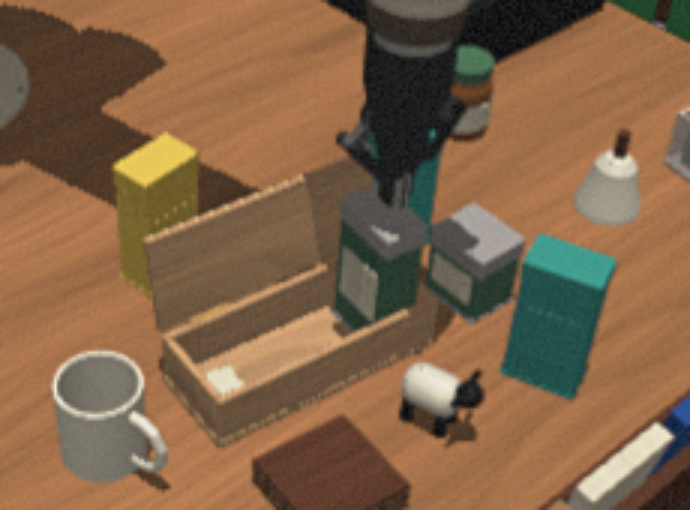

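The fingertips are at the tin's back top edge, around (385,200) in the crop. The tin is still nearly upright and its base hasn't slid, so I keep pushing.

>>> {"api": "apply_moves", "payload": {"motion": [{"jaw": -1, "twist": 0, "xyz": [0, -6, 0]}, {"jaw": -1, "twist": 0, "xyz": [0, -12, 0]}, {"jaw": -1, "twist": 0, "xyz": [0, -18, 0]}, {"jaw": -1, "twist": 0, "xyz": [0, -24, 0]}, {"jaw": -1, "twist": 0, "xyz": [0, -30, 0]}]}}

```text
time: 3.65
ee_pos: [0.618, 0.1047, 0.1456]
tcp_rot: [180.0, 0.0, 172.8]
wrist_force: [-0.7, 0.7, 0.5]
opening: 0.0001
grasp_force: 0.0
```

>>> {"api": "apply_moves", "payload": {"motion": [{"jaw": -1, "twist": 0, "xyz": [0, -5, 0]}, {"jaw": -1, "twist": 0, "xyz": [0, -10, 0]}, {"jaw": -1, "twist": 0, "xyz": [0, -10, 0]}, {"jaw": -1, "twist": 0, "xyz": [0, -10, 0]}, {"jaw": -1, "twist": 0, "xyz": [0, -10, 0]}]}}

```text
time: 4.28
ee_pos: [0.6168, 0.0955, 0.1455]
tcp_rot: [180.0, -0.0, 172.8]
wrist_force: [-0.0, -0.1, 0.7]
opening: 0.0001
grasp_force: 0.0
```

Run:
```python
from h import *
im,w=cloud('scene'); cv2.imwrite('pics/s2.png',cv2.resize(np.ascontiguousarray(im[140:310,240:470,::-1]),None,fx=3,fy=3))
```

```text
(no output)
```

View pics/s2.png

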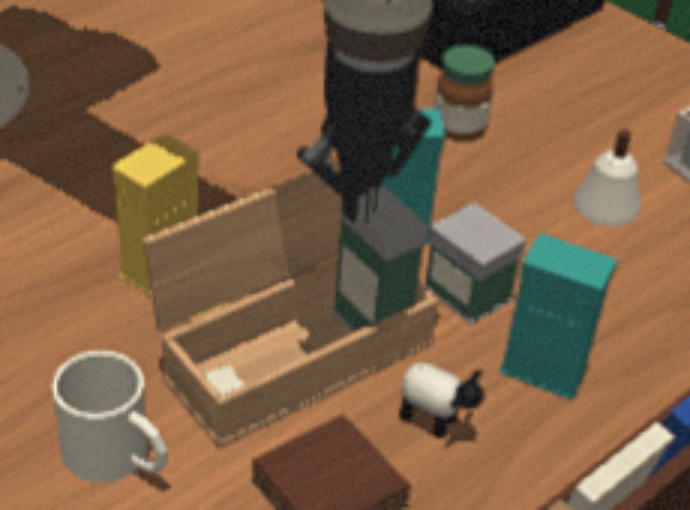

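The tin still looks upright at crop (375,260), while the fingers are at (365,210) above or beyond it. I need numbers.

Run:
```python
from h import *
print(sensors.get_obs()['ee_pos'],bot.tcp_to_tips)
C=np.array([.6095,.042]);R=np.array([[-.992,.125],[.125,.992]])
for n in ['scene','top']:
    im,w=cloud(n); np.savez(n,im=im,w=w)
    c=np.dstack([(w[...,:2]-C)@R.T,w[...,2]])
    print(n)
    m=(abs(c[...,0])<.038)&(abs(c[...,1])<.13)&(c[...,2]>.065)
    q=c[m]
    for lo in np.arange(.065,.3,.015):
        k=q[(q[:,2]>=lo)&(q[:,2]<lo+.015)]
        if len(k)>3: print(round(lo,3),len(k),'x',np.percentile(k[:,0],[3,97]).round(3),'a',np.percentile(k[:,1],[3,25,50,75,97]).round(3))
```

```text
[0.61677947 0.09545897 0.14556973] 0.017
scene
0.065 108 x [-0.037  0.027] a [0.058 0.06  0.062 0.076 0.098]
0.08 107 x [-0.038  0.029] a [0.059 0.06  0.062 0.074 0.1  ]
0.095 118 x [-0.037  0.028] a [0.059 0.061 0.062 0.075 0.1  ]
0.11 115 x [-0.037  0.028] a [0.06  0.061 0.063 0.079 0.098]
0.125 92 x [-0.038  0.029] a [0.059 0.06  0.061 0.073 0.101]
0.14 238 x [-0.037  0.02 ] a [0.06  0.07  0.084 0.095 0.103]
0.155 41 x [-0.012  0.005] a [0.04  0.043 0.048 0.055 0.067]
0.17 51 x [-0.012  0.005] a [0.04  0.043 0.048 0.057 0.067]
0.185 60 x [-0.013 -0.003] a [0.027 0.042 0.052 0.061 0.078]
0.2 117 x [-0.015  0.01 ] a [0.018 0.039 0.047 0.076 0.092]
0.215 138 x [-0.018  0.002] a [0.007 0.038 0.059 0.09  0.103]
0.23 198 x [-0.018  0.008] a [-0.007  0.005  0.039  0.093  0.11 ]
0.245 181 x [-0.02   0.005] a [0.002 0.017 0.037 0.062 0.087]
0.26 61 x [-0.012  0.007] a [0.013 0.017 0.02  0.027 0.041]
0.275 123 x [-0.037  0.009] a [0.017 0.02  0.03  0.045 0.071]
0.29 133 x [-0.037  0.014] a [0.017 0.02  0.028 0.041 0.072]
top
0.065 10 x [-0.025  0.024] a [-0.118 -0.116 -0.116 -0.113 -0.112]
0.23 23 x [-0.013  0.01 ] a [-0.007 -0.006 -0.005 -0.003  0.001]
```

Run:
```python
from h import *
C=np.array([.6095,.042]);R=np.array([[-.992,.125],[.125,.992]])
t=np.load('scene.npz');w=t['w']
c=np.dstack([(w[...,:2]-C)@R.T,w[...,2]])
m=(abs(c[...,0])<.03)&(c[...,1]>.02)&(c[...,1]<.07)&(c[...,2]>.11)
m&=~((c[...,1]>.056)&(c[...,2]<.149))
q=c[m];print(q[np.argsort(q[:,2])][:14].round(4))
im,d=camera('wrist'); cv2.imwrite('pics/w.png',im[...,::-1])
```

```text
[[-0.0108  0.0632  0.149 ]
 [-0.0202  0.0626  0.1492]
 [-0.0142  0.0606  0.1492]
 [-0.0124  0.0652  0.1493]
 [-0.0176  0.0645  0.1498]
 [-0.0283  0.0661  0.15  ]
 [-0.0208  0.0686  0.1503]
 [-0.0241  0.066   0.1504]
 [-0.0103  0.0666  0.1506]
 [-0.0118  0.0689  0.1506]
 [-0.0047  0.0479  0.1515]
 [-0.008   0.0519  0.1521]
 [-0.0098  0.0602  0.153 ]
 [-0.0107  0.053   0.1535]]
```

View pics/w.png

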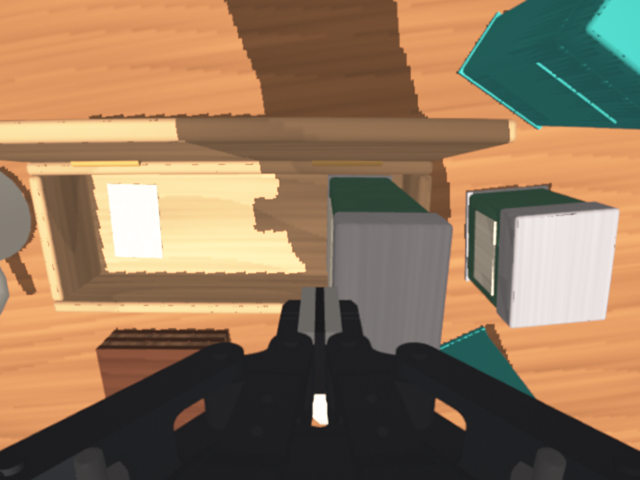

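The wrist view shows the shut fingertips at (320,290) just above the tin's cap at (388,280). In practice the tips sit about 5 mm above the reported TCP height, not 17 mm below it, so they passed over the tin without moving it. I go back behind the tin and come in about 28 mm lower.

>>> {"api": "apply_moves", "payload": {"motion": [{"jaw": -1, "twist": 0, "xyz": [0, 0, -15]}, {"jaw": -1, "twist": 0, "xyz": [0, 45, -15]}, {"jaw": -1, "twist": 0, "xyz": [0, 90, -15]}, {"jaw": -1, "twist": 0, "xyz": [0, 90, 10]}, {"jaw": -1, "twist": 0, "xyz": [0, 90, 28]}]}}

```text
time: 5.1
ee_pos: [0.6281, 0.1851, 0.1173]
tcp_rot: [-180.0, 0.0, 172.8]
wrist_force: [0.4, -0.6, -0.6]
opening: 0.0002
grasp_force: 0.0
```

>>> {"api": "apply_moves", "payload": {"motion": [{"jaw": -1, "twist": 0, "xyz": [0, 0, 0]}, {"jaw": -1, "twist": 0, "xyz": [0, -10, 0]}, {"jaw": -1, "twist": 0, "xyz": [0, -18, 0]}, {"jaw": -1, "twist": 0, "xyz": [0, -24, 0]}, {"jaw": -1, "twist": 0, "xyz": [0, -30, 0]}]}}

```text
time: 5.72
ee_pos: [0.6244, 0.1542, 0.118]
tcp_rot: [180.0, 0.0, 172.8]
wrist_force: [0.6, 0.8, -0.2]
opening: 0.0001
grasp_force: 0.2
```

>>> {"api": "apply_moves", "payload": {"motion": [{"jaw": -1, "twist": 0, "xyz": [0, -6, 0]}, {"jaw": -1, "twist": 0, "xyz": [0, -12, 0]}, {"jaw": -1, "twist": 0, "xyz": [0, -18, 0]}, {"jaw": -1, "twist": 0, "xyz": [0, -18, 0]}]}}

```text
time: 6.22
ee_pos: [0.622, 0.1365, 0.1176]
tcp_rot: [-180.0, -0.0, 172.8]
wrist_force: [-1.1, 0.7, 0.1]
opening: -0.0
grasp_force: 0.2
```

```bash
cat >> h.py <<'E'
C=np.array([.6095,.042]);R=np.array([[-.992,.125],[.125,.992]])
def prof(n='scene',lo0=.065):
    im,w=cloud(n)
    c=np.dstack([(w[...,:2]-C)@R.T,w[...,2]])
    m=(abs(c[...,0])<.038)&(abs(c[...,1])<.105)&(c[...,2]>lo0); q=c[m]
    for lo in np.arange(lo0,.19,.012):
        k=q[(q[:,2]>=lo)&(q[:,2]<lo+.012)]
        if len(k)>3: print(round(lo,3),len(k),'x',np.percentile(k[:,0],[3,97]).round(3),'a',np.percentile(k[:,1],[3,25,50,75,97]).round(3))
    return im,c
E
python3 -c "
from h import *
prof()"
```

```text
0.065 71 x [-0.038  0.027] a [0.047 0.049 0.051 0.068 0.085]
0.077 75 x [-0.038  0.023] a [0.046 0.047 0.048 0.066 0.086]
0.089 82 x [-0.038  0.025] a [0.043 0.045 0.048 0.066 0.085]
0.101 76 x [-0.038  0.029] a [0.041 0.043 0.045 0.061 0.081]
0.113 76 x [-0.038  0.025] a [0.039 0.041 0.042 0.06  0.08 ]
0.125 76 x [-0.038  0.028] a [0.036 0.037 0.04  0.062 0.102]
0.137 189 x [-0.038  0.032] a [0.034 0.037 0.043 0.053 0.096]
0.149 250 x [-0.036  0.03 ] a [0.042 0.056 0.065 0.074 0.098]
0.161 34 x [-0.015 -0.005] a [0.066 0.082 0.088 0.099 0.105]
0.173 58 x [-0.013  0.011] a [0.06  0.072 0.081 0.089 0.102]
0.185 65 x [-0.017  0.009] a [0.049 0.061 0.081 0.09  0.103]
```

The tin is tipping, now about 11°. I keep going.

>>> {"api": "apply_moves", "payload": {"motion": [{"jaw": -1, "twist": 0, "xyz": [0, -6, 0]}, {"jaw": -1, "twist": 0, "xyz": [0, -12, 0]}, {"jaw": -1, "twist": 0, "xyz": [0, -18, 0]}, {"jaw": -1, "twist": 0, "xyz": [0, -24, 0]}, {"jaw": -1, "twist": 0, "xyz": [0, -30, 0]}]}}

```text
time: 6.9
ee_pos: [0.6182, 0.1067, 0.1176]
tcp_rot: [-180.0, -0.0, 172.8]
wrist_force: [-0.6, 0.4, 0.5]
opening: 0.0003
grasp_force: 0.0
```

>>> {"api": "apply_moves", "payload": {"motion": [{"jaw": -1, "twist": 0, "xyz": [0, 0, 0]}, {"jaw": -1, "twist": 0, "xyz": [0, 0, 0]}, {"jaw": -1, "twist": 0, "xyz": [0, 0, -20]}]}}

```text
time: 7.28
ee_pos: [0.6175, 0.1072, 0.1362]
tcp_rot: [-180.0, -0.2, 172.8]
wrist_force: [-0.5, -0.4, 0.1]
opening: -0.0
grasp_force: 0.0
```

```bash
python3 -c "
from h import *
im,c=prof('scene',.04)
cv2.imwrite('pics/s3.png',cv2.resize(np.ascontiguousarray(im[140:310,240:470,::-1]),None,fx=3,fy=3))"
```

```text
0.04 273 x [-0.032  0.033] a [-0.086 -0.06  -0.026  0.022  0.05 ]
0.052 691 x [-0.034  0.031] a [-0.084 -0.056 -0.02   0.014  0.05 ]
0.136 11 x [-0.01   0.004] a [0.056 0.06  0.062 0.066 0.072]
0.148 30 x [-0.011  0.009] a [0.053 0.055 0.06  0.065 0.08 ]
0.16 45 x [-0.011  0.006] a [0.052 0.055 0.06  0.066 0.078]
0.172 24 x [-0.012 -0.005] a [0.05  0.058 0.064 0.071 0.078]
0.184 86 x [-0.014  0.009] a [0.036 0.052 0.061 0.077 0.096]
```

View pics/s3.png

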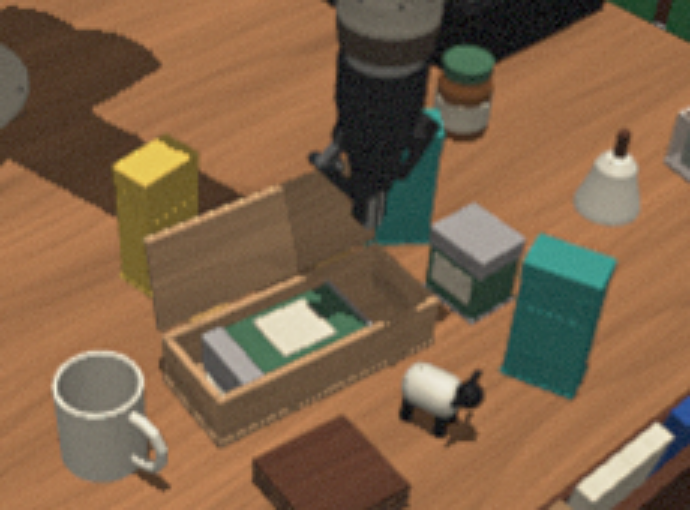

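The tin lies flat: the profile top is about 53 mm, and it spans u from −86 to +50 mm, centred near −18 mm. The grey cap is at crop (225,360), and the lid is still open. Now I go up and over to behind the lid, staying clear of the yellow tin.

>>> {"api": "apply_moves", "payload": {"motion": [{"jaw": -1, "twist": 0, "xyz": [0, 0, -50]}, {"jaw": -1, "twist": 0, "xyz": [10, -10, -70]}, {"jaw": -1, "twist": 0, "xyz": [55, -30, -70]}, {"jaw": -1, "twist": 0, "xyz": [105, -50, -70]}, {"jaw": -1, "twist": 0, "xyz": [105, -50, -70]}]}}

```text
time: 7.95
ee_pos: [0.5048, 0.0699, 0.2078]
tcp_rot: [-180.0, -0.0, 172.8]
wrist_force: [0.9, -0.2, 0.4]
opening: -0.0003
grasp_force: 0.0
```

```bash
python3 -c "
from h import *
print((sensors.get_obs()['ee_pos'][:2]-C)@R.T)
im,w=cloud('scene');c=np.dstack([(w[...,:2]-C)@R.T,w[...,2]])
q=c[(abs(c[...,1])<.1)&(c[...,0]>.045)&(c[...,0]<.09)&(c[...,2]>.06)&(c[...,2]<.165)]
for z in np.arange(.06,.165,.012):
  k=q[abs(q[:,2]-z-.006)<.006]; print(z.round(3),len(k),np.percentile(k[:,0],[3,50,97]).round(3) if len(k) else '')
k=c[(abs(c[...,1])<.05)&(abs(c[...,0]-.105)<.02)&(c[...,2]>.165)];print('tip z',np.sort(k[:,2])[:5])"
```

```text
[0.10740318 0.01462677]
0.06 222 [0.046 0.05  0.053]
0.072 230 [0.049 0.052 0.055]
0.084 233 [0.052 0.054 0.058]
0.096 232 [0.053 0.056 0.059]
0.108 243 [0.054 0.058 0.062]
0.12 243 [0.057 0.06  0.063]
0.132 242 [0.059 0.062 0.065]
0.144 262 [0.061 0.064 0.072]
0.156 124 [0.063 0.067 0.071]
tip z [0.21349463 0.21491367 0.21499297 0.21623148 0.21646496]
```

The lid stands at about 1.74 rad, and its outer face near the top is at case x≈+75 mm. Tip height is the TCP height plus about 6 mm. I descend behind the lid, then push forward.

>>> {"api": "apply_moves", "payload": {"motion": [{"jaw": -1, "twist": 0, "xyz": [0, 0, 35]}, {"jaw": -1, "twist": 0, "xyz": [0, 0, 72]}, {"jaw": -1, "twist": 0, "xyz": [0, 0, 72]}, {"jaw": -1, "twist": 0, "xyz": [-8, 0, 72]}, {"jaw": -1, "twist": 0, "xyz": [-16, 0, 72]}]}}

```text
time: 8.62
ee_pos: [0.5254, 0.0688, 0.1373]
tcp_rot: [180.0, 0.1, 172.8]
wrist_force: [1.4, 0.2, -0.5]
opening: 0.0
grasp_force: 0.0
```

>>> {"api": "apply_moves", "payload": {"motion": [{"jaw": -1, "twist": 0, "xyz": [-10, 0, 0]}, {"jaw": -1, "twist": 0, "xyz": [-20, 0, 0]}, {"jaw": -1, "twist": 0, "xyz": [-30, 0, 0]}, {"jaw": -1, "twist": 0, "xyz": [-40, 0, 0]}, {"jaw": -1, "twist": 0, "xyz": [-50, 0, 0]}]}}

```text
time: 9.25
ee_pos: [0.5738, 0.0623, 0.1353]
tcp_rot: [-180.0, -0.0, 172.8]
wrist_force: [-1.2, -0.1, -0.5]
opening: -0.0
grasp_force: 0.7
```

The lid is about 20° past vertical and moving. I follow its arc down.

>>> {"api": "apply_moves", "payload": {"motion": [{"jaw": -1, "twist": 0, "xyz": [-12, 0, 6]}, {"jaw": -1, "twist": 0, "xyz": [-24, 0, 14]}, {"jaw": -1, "twist": 0, "xyz": [-35, 0, 24]}, {"jaw": -1, "twist": 0, "xyz": [-44, 0, 34]}, {"jaw": -1, "twist": 0, "xyz": [-52, 0, 45]}]}}

```text
time: 9.88
ee_pos: [0.6251, 0.0558, 0.0894]
tcp_rot: [-180.0, -0.1, 172.8]
wrist_force: [-0.5, 0.5, 1.1]
opening: -0.0002
grasp_force: 0.5
```

>>> {"api": "apply_moves", "payload": {"motion": [{"jaw": -1, "twist": 0, "xyz": [-4, 0, 8]}, {"jaw": -1, "twist": 0, "xyz": [-7, 0, 16]}, {"jaw": -1, "twist": 0, "xyz": [-9, 0, 21]}, {"jaw": -1, "twist": 0, "xyz": [-10, 0, 25]}, {"jaw": -1, "twist": 0, "xyz": [-10, 0, 25]}]}}

```text
time: 10.5
ee_pos: [0.6348, 0.0547, 0.0655]
tcp_rot: [-180.0, 0.0, 172.8]
wrist_force: [-1.0, -0.6, -0.8]
opening: 0.0003
grasp_force: 0.0
```

```bash
cat > lid.py <<'E'
from h import *
s=sensors.get_obs();print((s['ee_pos'][:2]-C)@R.T,s['ee_pos'][2],s['wrist_force'])
im,w=cloud('scene');c=np.dstack([(w[...,:2]-C)@R.T,w[...,2]])
q=c[(c[...,1]>-.115)&(c[...,1]<-.02)&(abs(c[...,0])<.06)&(c[...,2]>.061)&(c[...,2]<.16)]
for x in np.arange(-.05,.05,.02):
  k=q[abs(q[:,0]-x-.01)<.01]; print(x.round(3),len(k),np.percentile(k[:,2],[10,50,90]).round(4) if len(k) else '')
print('slope',np.polyfit(q[:,0],q[:,2],1))
E
python3 lid.py
```

```text
[-0.02350891  0.01575529] 0.06546863353489911 [-0.96714838 -0.60862646 -0.78118389]
-0.05 296 [0.0648 0.0695 0.1448]
-0.03 212 [0.0685 0.0703 0.0728]
-0.01 194 [0.0681 0.07   0.0718]
0.01 184 [0.0681 0.07   0.0719]
0.03 162 [0.0672 0.0691 0.0712]
slope [-0.12033706  0.07319637]
```

The lid's top face is level at about 70 mm. I press gently to be sure it is fully seated.

>>> {"api": "apply_moves", "payload": {"motion": [{"jaw": -1, "twist": 0, "xyz": [-10, 0, 1]}, {"jaw": -1, "twist": 0, "xyz": [-10, 0, 3]}, {"jaw": -1, "twist": 0, "xyz": [-10, 0, 4]}]}}

```text
time: 10.92
ee_pos: [0.6462, 0.0534, 0.0647]
tcp_rot: [180.0, 0.2, 172.8]
wrist_force: [-5.8, -1.2, 20.4]
opening: 0.0002
grasp_force: 10.5
```

The 20 N reaction means the lid is firmly seated. I retreat and check.

>>> {"api": "apply_moves", "payload": {"motion": [{"jaw": -1, "twist": 0, "xyz": [0, 0, -8]}, {"jaw": -1, "twist": 0, "xyz": [0, 0, -50]}, {"jaw": -1, "twist": 0, "xyz": [0, 0, -100]}, {"jaw": -1, "twist": 0, "xyz": [0, 0, -120]}, {"jaw": -1, "twist": 0, "xyz": [0, 0, -120]}]}}

```text
time: 11.55
ee_pos: [0.6458, 0.0535, 0.1833]
tcp_rot: [180.0, 0.2, 172.8]
wrist_force: [0.1, -0.1, 0.2]
opening: 0.0003
grasp_force: 0.0
```

```bash
python3 lid.py; python3 -c "
from h import *
im,w=cloud('scene')
cv2.imwrite('pics/s4.png',cv2.resize(np.ascontiguousarray(im[140:310,240:470,::-1]),None,fx=3,fy=3))"
```

```text
[-0.03454986  0.01592174] 0.1832882888442238 [ 0.0980439  -0.06331649  0.21828959]
-0.05 244 [0.065  0.0691 0.0713]
-0.03 200 [0.0678 0.0701 0.0721]
-0.01 194 [0.0683 0.07   0.0721]
0.01 191 [0.0679 0.07   0.0721]
0.03 162 [0.0674 0.0695 0.0718]
slope [0.0083704  0.06958692]
```

View pics/s4.png

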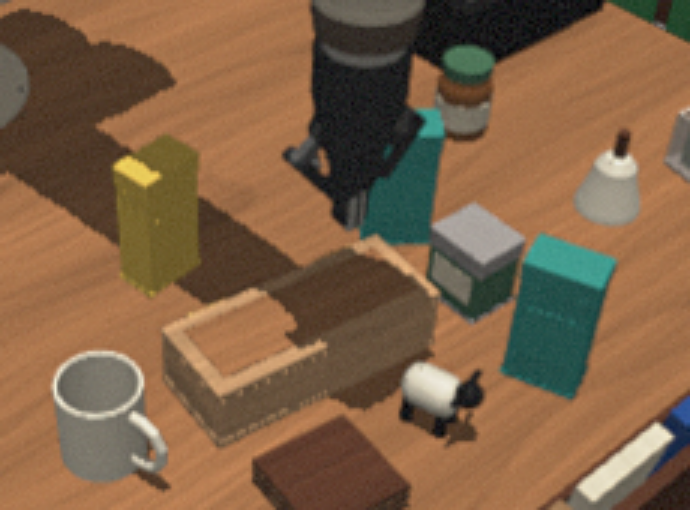

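The lid at crop (300,310) is level and shut, the gripper is clear of it, and the other goods haven't moved.

```bash
python3 -c "
from h import *
print(bot.job_done())"
```

```text
the job is handed in; nothing more can be done
None
```

The tin lies flat in the case, the lid is pushed fully shut, the other goods are where they were, and the job is handed in at about 12 s of the 51 s allowed (no verdict was returned).

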